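# Set the reel brake and mark the lever's travel

## Task

Swing the brake lever of the paper-reel stand towards the marker until its resistance firms up, which tells you the shoe is biting; do not force it any further, and leave it standing there. Then slide the marker along its rail until it just touches the lever's knob, so that it notes how far the lever went, without pushing the lever back off the bite. Let go of everything and leave the other things on the bench alone.

Things in the scene. Friction and masses are not known exactly. Their poses are not given: they have to be found in the camera images.
- stand: Grey steel base plate fixed to the bench, 10 mm thick, with a graduated aluminium rail at its edge nearest the robot. Origin on the bench under the lever's upright pivot axis; z up. The rail runs along the stand's y at x = -175 mm, from y = -25 to +205 mm, top 28 mm above the bench. Its yaw varies.
- drum: Dark steel brake housing, 176 mm across, with a 160 mm reel of brown paper strip on it (reel top 110 mm, spindle top 124 mm above the bench); origin and axes as the stand's. The shoe is hidden inside and bites at a place that differs every time, 0.35 to 0.70 rad on from the lever's starting end. The lever's end stop is at 0.85 rad.
- lever: Flat steel lever, 16 mm wide, top 58 mm above the bench, pointing towards the robot; origin and pivot at the stand's origin. It turns level, clockwise from above (knob towards the stand's +y and the marker). Its starting end is 0.35 rad to the -y side of the stand's -x axis; it starts 0 to 0.12 rad on from there. It stays by friction where left.
- knob (a point): Centre line of the lever's upright black knob, 22 mm in diameter, 50 to 112 mm above the bench (point: 90 mm), 180 mm from the pivot. Free swing takes a steady push of about 10 N here; once the shoe bites the push rises about 1 N per further mm. 2 to 8 N above free is right, over 12 N is forcing. A push back of about 10 N less the bite's rise shifts the lever.
- marker_plate (a point): Centre of the marker's upright steel plate: 10 mm thick along the rail, 50 mm across, top 112 mm, point 90 mm above the bench, on a carriage 30 mm long, top 40 mm. Axes as the stand's. Slides along the stand's y with 2 N friction, stays where left; starts at stand y = 125 to 170 mm, beyond the bite. Plate and knob touch with centres 16 mm apart along that y.
- bowl: Bystander: red plastic paint bowl, 104 mm across, 50 mm high, origin under its centre.
- block: Bystander: carved wooden printing block 100 x 75 x 22 mm, origin under its centre.
- brush: Bystander: brush lying on the bench, about 200 mm long.

How it is judged:
By the outcome, as a careful person would: the job done as asked, in the order asked, and still so for the second after the job is handed in, with the robot touching nothing.
It also fails if it takes over 72 s, if anything falls off the work surface, if the arm or the gripper's body presses on something with over 40 N, if the wrist force passes 120 N, or if a joint passes its speed limit or range.

## Robot

A 6-joint arm with a two-finger parallel gripper is mounted at the origin on the work surface. World frame = base frame: x ahead of the robot, y to its left, z up, the work surface at z = 0. Lengths are in m, angles in rad, forces in N, time in s.
With the tool pointing down it reaches from about 0.25 to 0.8 m from the base axis. Payload 3.9 kg.
Tool frame: the origin (TCP) lies on the front face of the gripper's body, between the roots of the fingers; the fingertips stand 73 mm ahead of it and the grasp point (between the pads) lies r.grip_point_offset ahead of it (r.grip_point_offset is the distance from the TCP to the grasp point, in m); z points along the fingers, y is the line along which they close (so a half turn about z gives the same grasp; the last joint's range is limited). The gripper opens to 85 mm and grips with 20 to 120 N. Pads are 22 mm wide; open, the fingers measure 114 mm over their backs; the gripper's body (76 mm by 85 mm) begins 54 mm behind the grasp point. The pads swing forward as they close: fully open they stand 13 mm farther back than shut.
Start: joints at [1.124, 0.26, -0.138, 1.173, 0, 1.571], TCP at [0.227, 0.473, 0.304] pointing down, gripper open.
Joint ranges: [-2.78, 2.78], [-0.83, 1.72], [-1.28, 1.37], [-1.9, 2.12], [-1.57, 1.48], [-3.14, 3.14]. Speed limits (rad/s): [2.57, 2.57, 3.14, 3.14, 3.14, 3.14].

## Interface

Orientations are given as a unit quaternion [x, y, z, w].
In Python, from workcell import r gives the robot as it stands. The module is installed in compiled form; this text tells all that it offers.
- The arm moves only by the tool servo_tool, never from a script. Its argument "increments" is a list of rows, each a list of 7 numbers: the shift along the world's x, y, z as a fraction of full scale, then the turn, a rotation vector about the world's x, y, z as a fraction of full scale, then the opening, from 0 (shut) to 1 (fully open). In form: [[x, y, z, rx, ry, rz, fingers], ...]. A call has 1 to 10 rows; each row shifts and turns the commanded pose from where the row before left it; what a row does not reach is not made up. Full scale, the value 1, is 150 mm for a shift and 0.1 rad for a turn. A row lasts 1/12 s, in which the tool goes at most 41.7 mm and 7.16 degrees, less where a joint would pass 70% of its speed; a pose out of reach is approached as far as the arm can. A call with a number of a shift or a turn outside -1 to 1 is refused whole. A call with a gripper value outside its range is refused whole. The fingers move at their own pace and stop on an object; "grip_force" is the grip in N (left out, the last holds). Time passes only in rows, so rows that do not move let the fingers close. It gives the time, the measured TCP pose, the force, the opening and the grip force at its end, in the units of the state.
- r.sense(): the state, without advancing time (a new reading comes with each control period).
- r.camera(name): name is "scene" or "side" or "wrist"; returns a dict with "pixels" (400x640x3 uint8, red, green, blue), "range_z" (400x640 float32, m along the optical axis (not along the pixel's ray), 0 where there is no reading), "K" (3x3 intrinsics, pixels), "world_to_cam" (4x4, takes a point from world to camera coordinates). Camera axes: x right, y up, looking along -z (the intrinsics and any distortion apply to the point x, -y, -z); pixel columns grow to the right and rows downward; lengths in m; the calibration is good to about 2 mm. A picture is of the moment at which its call begins.
- r.hand_in(): hands the job in; it is judged then, once.
The state is a dict: "time": time; "joint_pos": joint angles; "joint_velocities": joint speeds; "joint_efforts": joint torques, N m; "eef_pos": TCP position; "ee_rot": TCP orientation; "force": force on the tool from outside, world axes, zero at the start; "ft_torque": the same for the moment, N m; "finger_gap": finger opening in m; "grasp_force": force on a finger pad.
Only numpy, scipy, OpenCV 4.12 (cv2) and the standard library are available. Lean on these libraries where they do the work, as an engineer would, in place of code of your own. Each camera call takes 0.05 s, during which the arm holds its last target. There are 200 camera calls.

## Working session

There is one attempt and no reset: what is moved stays moved. The work goes in short steps, Python scripts to look and compute and a tool call to move; the robot and the scene stay as the last step left them, time stands still between calls to the robot, and variables do not carry over. Pictures are saved under pics/ and viewed, at most 10 in all, crops included, and the job is handed in when it is done.

Besides the shell and the picture viewer there is one more tool, called after "Emit:" in YAML: its name, and indented under it one key for each argument. servo_tool: Moves the arm, as the interface text tells. Shift numbers are shares of 150 mm and turn numbers shares of 0.1 rad, none past 1 either way. Its arguments: {"type":"object","properties":{"increments":{"type":"array"},"grip_force":{"type":"number"}},"required":["increments"]}

```bash
mkdir -p pics; cat > h.py <<'E'
import numpy as np, cv2
from workcell import r
def cam(n,fn=None):
    c=r.camera(n)
    if fn: cv2.imwrite('pics/'+fn,c['pixels'][:,:,::-1])
    return c
def cloud(c):
    z=c['range_z'];K=c['K'];v,u=np.mgrid[0:400,0:640]
    p=np.stack([(u-K[0,2])/K[0,0]*z,-(v-K[1,2])/K[1,1]*z,-z,np.ones_like(z)],-1)
    w=p@np.linalg.inv(c['world_to_cam']).T
    w[z==0]=np.nan
    return w[...,:3]
E
python3 - <<'E'
from h import *
s=r.sense();print(s,r.grip_point_offset)
for n in ('scene','side'):
    c=cam(n,n+'1.png');np.savez(n+'1.npz',**c);w=cloud(c)
    print(n,np.linalg.inv(c['world_to_cam'])[:3,3],c['K'][0],c.keys())
a=cv2.imread('pics/scene1.png')
E
```

```text
{'time': 0.0, 'joint_pos': array([ 1.12400879e+00,  2.60676618e-01, -1.39372775e-01,  1.17268975e+00,
       -6.14578739e-06,  1.57080232e+00]), 'joint_velocities': array([-9.06627023e-05, -1.04693176e-04,  2.15311230e-04,  7.34623273e-04,
        2.90959613e-04,  7.62627233e-04]), 'joint_efforts': array([-8.95787580e-04, -4.05679142e+01,  2.53923976e+01,  1.87668350e-02,
        9.28952932e-05,  8.70114008e-06]), 'eef_pos': array([0.22660652, 0.47298111, 0.30306724]), 'ee_rot': array([ 2.21543145e-01,  9.75150087e-01, -9.47948742e-04, -2.12206136e-04]), 'force': array([ 1.26548757, -0.90764228,  0.69447999]), 'ft_torque': array([-0.00851925,  0.00035617, -0.02660902]), 'grasp_force': 0.0, 'finger_gap': 0.08572918254134901} 0.0539
scene [ 1.43268158 -0.17102724  0.87973823] [415.87596669   0.         318.01192348] dict_keys(['pixels', 'range_z', 'K', 'world_to_cam'])
side [ 1.10709192 -0.68752762  0.77726107] [511.35791167   0.         321.83814854] dict_keys(['pixels', 'range_z', 'K', 'world_to_cam'])
```

View pics/scene1.png

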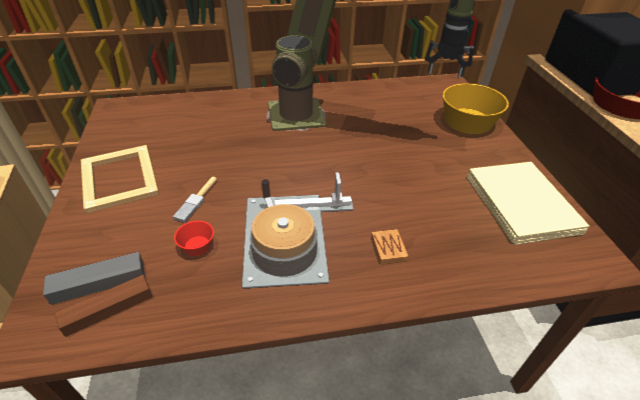

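View pics/side1.png

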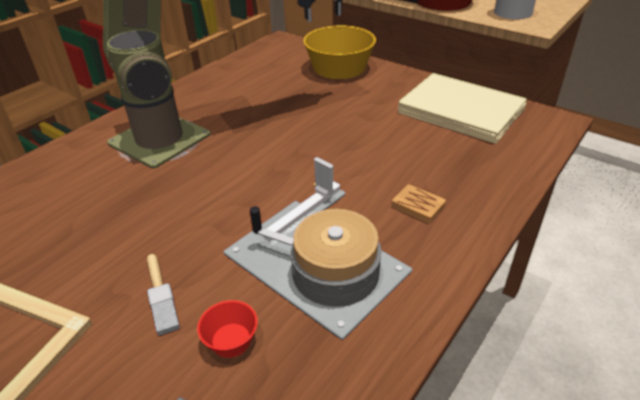

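The scene view shows the knob at about (266,188), the marker plate at (338,190) and the spindle at (283,223). In the side view they are at about (256,220), (323,178) and (335,232).

```bash
python3 - <<'E'
from h import *
np.set_printoptions(precision=4,suppress=True)
C={n:dict(np.load(n+'1.npz')) for n in('scene','side')}
W={n:cloud(C[n]) for n in C}
pk={'scene':dict(knob=(266,183,266,197),plate=(338,180,338,192),spin=(283,222,283,223)),'side':dict(knob=(256,212,256,226),plate=(323,170,323,184),spin=(335,231,335,232))}
for n in W:
    for k,(u,v,u2,v2) in pk[n].items(): print(n,k,W[n][v,u],W[n][v2,u2])
P={n:C[n]['K']@np.diag([1,-1,-1])@C[n]['world_to_cam'][:3] for n in C}
# two-view triangulation: spindle top centre, knob mid, plate top mid
for k,a,b in(('spin',(283,222.5),(335,232)),('knobtop',(266,180.5),(255.5,209)),('platetop',(338,175),(323,161))):
    X=cv2.triangulatePoints(P['scene'],P['side'],np.float64(a),np.float64(b));print(k,(X[:3]/X[3]).ravel())
# clouds
for n in W:
    w=W[n].reshape(-1,3);rgb=C[n]['pixels'].reshape(-1,3).astype(int)
    reg=(w[:,0]>.2)&(w[:,0]<.75)&(abs(w[:,1])<.3)
    dark=(rgb.max(1)<60)&reg&(w[:,2]>.065)&(w[:,2]<.13)
    s=(w[:,2]>.1)&(w[:,2]<.116)&reg
    brown=s&(rgb[:,0]>rgb[:,2]+40)
    print(n,'reel top mean',w[brown].mean(0),'bb',w[brown].min(0),w[brown].max(0))
    pl=(w[:,2]>.05)&(w[:,2]<.12)&reg&~(rgb[:,0]>rgb[:,2]+25)
    for k in('knob','plate'):
        u,v,_,_=pk[n][k];c=W[n][v,u]
        m=pl&(np.hypot(*(w[:,:2]-c[:2]).T)<.035)
        q=w[m];print(n,k,m.sum(),q.min(0),q.max(0),np.median(q,0))
    # base plate top rectangle
    g=(w[:,2]>.006)&(w[:,2]<.014)&reg&(abs(rgb[:,0]-rgb[:,2])<40)&(rgb[:,1]>90)
    print('base',g.sum(),cv2.minAreaRect(np.float32(w[g][:,:2])))
    g=(w[:,2]>.024)&(w[:,2]<.032)&reg&(abs(rgb[:,0]-rgb[:,2])<40)&(rgb[:,1]>120)
    print('rail',g.sum(),cv2.minAreaRect(np.float32(w[g][:,:2])), cv2.fitLine(np.float32(w[g][:,:2]),cv2.DIST_HUBER,0,.01,.01).ravel())
E
```

```text
scene knob [ 0.531  -0.1551  0.1127] [ 0.5314 -0.159   0.06  ]
scene plate [0.5504 0.0483 0.1133] [0.5641 0.047  0.0796]
scene spin [ 0.701  -0.1252  0.1235] [ 0.7056 -0.1256  0.1246]
side knob [ 0.5299 -0.1613  0.1094] [ 0.5296 -0.1663  0.075 ]
side plate [0.5418 0.0453 0.0934] [0.5406 0.0455 0.0528]
side spin [ 0.699  -0.1267  0.1234] [ 0.6998 -0.1278  0.1222]
spin [ 0.6978 -0.125   0.1187]
knobtop [ 0.5221 -0.1549  0.111 ]
platetop [0.5376 0.0503 0.1163]
scene reel top mean [ 0.6932 -0.1261  0.1112] bb [ 0.5133 -0.2043  0.1   ] [0.7497 0.0568 0.116 ]
scene knob 153 [ 0.5168 -0.1664  0.0523] [ 0.5633 -0.1415  0.1158] [ 0.531  -0.1565  0.0788]
scene plate 111 [0.516  0.0444 0.0506] [0.5657 0.0556 0.1152] [0.5563 0.0479 0.0929]
base 1469 ((0.6230618953704834, -0.06861747801303864), (0.3184536099433899, 0.28154972195625305), 84.94200897216797)
rail 353 ((0.5771780610084534, -0.00026428699493408203), (0.23211488127708435, 0.20096084475517273), 25.40171241760254) [ 0.1147  0.9934  0.5341 -0.016 ]
side reel top mean [ 0.692  -0.1342  0.1095] bb [ 0.5112 -0.2073  0.1   ] [0.75   0.046  0.1159]
side knob 331 [ 0.5144 -0.1699  0.0501] [ 0.5639 -0.145   0.1138] [ 0.5302 -0.161   0.0688]
side plate 419 [0.514  0.0407 0.05  ] [0.5643 0.0565 0.1148] [0.5434 0.0457 0.0861]
base 3787 ((0.6229830980300903, -0.07066573202610016), (0.3224225640296936, 0.28012222051620483), 85.08814239501953)
rail 515 ((0.5337330102920532, -0.016735486686229706), (0.22053276002407074, 0.027813654392957687), 83.83360290527344) [ 0.0989  0.9951  0.532  -0.0392]
```

Emit:
servo_tool:
  increments:
    - [0.095,-0.22,0,0,0,0.125,0]
    - [0.095,-0.22,0,0,0,0.125,0]
    - [0.095,-0.22,0,0,0,0.125,0]
    - [0.095,-0.22,0,0,0,0.125,0]
    - [0.095,-0.22,0,0,0,0.125,0]
    - [0.095,-0.22,0,0,0,0.125,0]
    - [0.095,-0.22,0,0,0,0.125,0]
    - [0.095,-0.22,0,0,0,0.125,0]
    - [0.095,-0.22,0,0,0,0.125,0]
    - [0.095,-0.22,0,0,0,0.125,0]

```text
time: 0.93
eef_pos: [0.3693, 0.1417, 0.3037]
ee_rot: [0.16, 0.987, -0.0, -0.0]
force: [0.3, 0.5, -0.5]
finger_gap: 0.0
grasp_force: 0.0
```

Emit:
servo_tool:
  increments:
    - [0.095,-0.22,0,0,0,0.125,0]
    - [0.095,-0.22,0,0,0,0.125,0]
    - [0.095,-0.22,0,0,0,0.125,0]
    - [0.095,-0.22,0,0,0,0.125,0]
    - [0.095,-0.22,0,0,0,0.125,0]
    - [0.095,-0.22,0,0,0,0.125,0]
    - [0.095,-0.22,0,0,0,0.125,0]
    - [0.095,-0.22,0,0,0,0.125,0]
    - [0.095,-0.22,0,0,0,0.125,0]
    - [0,0,0,0,0,0,0]

```text
time: 1.77
eef_pos: [0.5001, -0.1587, 0.3031]
ee_rot: [0.107, 0.994, -0.001, 0.001]
force: [0.5, -0.1, 1.0]
finger_gap: -0.0001
grasp_force: 0.0
```

```bash
python3 - <<'E'
from h import *
np.set_printoptions(precision=4,suppress=True)
s=r.sense();print(s['eef_pos'],s['ee_rot'],s['force'],s['joint_pos'],s['finger_gap'])
c=cam('wrist','w1.png');np.savez('w1.npz',**c)
w=cloud(c).reshape(-1,3)
m=(w[:,2]>.1)&(w[:,2]<.118)&(w[:,0]>.45)&(w[:,0]<.6)&(w[:,1]<.1)&(w[:,1]>-.18)&(np.hypot(w[:,0]-.7,w[:,1]+.127)>.1)
q=w[m];
for nm,k in(('knob',q[:,1]<-.1),('plate',q[:,1]>0)): print(nm,k.sum(),q[k].min(0) if k.any() else 0,q[k].max(0) if k.any() else 0)
E
```

```text
[ 0.5001 -0.1587  0.3031] [ 0.107   0.9943 -0.0014  0.0011] [ 0.5353 -0.1167  0.9639] [-0.3063  0.2581 -0.1429  1.1672 -0.0024 -0.0919] -6.934817510660753e-05
knob 462 [ 0.5095 -0.1677  0.1   ] [ 0.5306 -0.1461  0.1131]
plate 1097 [0.5122 0.0436 0.1   ] [0.5627 0.0578 0.1135]
```

View pics/w1.png

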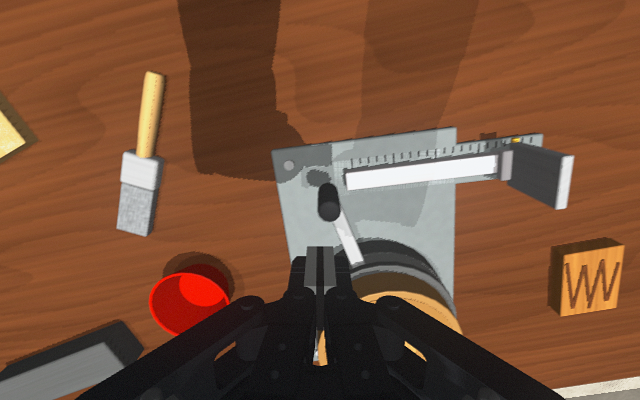

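The wrist view shows the knob top at (328,200), the marker plate at (540,180) and the bowl at (190,300), clear of the start of the swing. The knob centre is about (0.520, -0.157) and the plate about (0.5375, 0.051). I'll go down behind the knob.

Emit:
servo_tool:
  increments:
    - [0.033,-0.145,0,0,0,0,0]
    - [0.033,-0.145,0,0,0,0,0]
    - [0,0,-0.17,0,0,0,0]
    - [0,0,-0.17,0,0,0,0]
    - [0,0,-0.17,0,0,0,0]
    - [0,0,-0.17,0,0,0,0]
    - [0,0,-0.17,0,0,0,0]
    - [0,0,-0.17,0,0,0,0]
    - [0,0,0,0,0,0,0]
    - [0,0,0,0,0,0,0]

```text
time: 2.65
eef_pos: [0.5059, -0.1956, 0.1499]
ee_rot: [0.104, 0.995, 0.001, -0.002]
force: [-0.0, -0.2, 0.9]
finger_gap: -0.0003
grasp_force: 0.0
```

```bash
cat > path.py <<'E'
from h import *
# stand: pivot, yaw; prints finger path (knob path - off*n), steps as fractions
import sys
np.set_printoptions(precision=4,suppress=True)
piv=np.array([.6985,-.127]);yaw=-.10;R=np.array([[np.cos(yaw),-np.sin(yaw)],[np.sin(yaw),np.cos(yaw)]])
k=lambda t:piv+.18*R@np.array([-np.cos(t),np.sin(t)])
kn=R.T@(np.array([.520,-.157])-piv);print('knob stand',kn,np.hypot(*kn),'th',np.arctan2(kn[1],-kn[0]))
pl=R.T@(np.array([.5375,.0507])-piv);print('plate stand',pl)
for t in np.arange(-.26,.36,.05): print(round(t,2),k(t),(k(t+.05)-k(t))/.15)
E
python3 path.py
```

```text
knob stand [-0.1746 -0.0477] 0.18100345300573686 th -0.2665110743918631
plate stand [-0.1779  0.1607]
-0.26 [ 0.5208 -0.1557] [-0.0081  0.0594]
-0.21 [ 0.5196 -0.1468] [-0.0051  0.0598]
-0.16 [ 0.5188 -0.1378] [-0.0021  0.06  ]
-0.11 [ 0.5185 -0.1288] [0.0009 0.06  ]
-0.06 [ 0.5186 -0.1198] [0.0039 0.0599]
-0.01 [ 0.5192 -0.1108] [0.0069 0.0596]
0.04 [ 0.5203 -0.1019] [0.0099 0.0592]
0.09 [ 0.5217 -0.093 ] [0.0128 0.0586]
0.14 [ 0.5237 -0.0842] [0.0157 0.0579]
0.19 [ 0.526  -0.0755] [0.0186 0.057 ]
0.24 [ 0.5288 -0.067 ] [0.0214 0.056 ]
0.29 [ 0.532  -0.0586] [0.0242 0.0549]
0.34 [ 0.5356 -0.0503] [0.0269 0.0536]
```

Emit:
servo_tool:
  increments:
    - [0.005,0.02,0,0,0,0,0]
    - [0.005,0.02,0,0,0,0,0]
    - [0.005,0.02,0,0,0,0,0]
    - [0.005,0.02,0,0,0,0,0]
    - [0.005,0.02,0,0,0,0,0]
    - [0.005,0.02,0,0,0,0,0]
    - [0,0.02,0,0,0,0,0]
    - [-0.002,0.02,0,0,0,0,0]
    - [-0.002,0.02,0,0,0,0,0]
    - [-0.002,0.02,0,0,0,0,0]

```text
time: 3.48
eef_pos: [0.5107, -0.1705, 0.1517]
ee_rot: [0.106, 0.994, -0.005, -0.0]
force: [-3.6, -12.3, 3.6]
finger_gap: 0.0001
grasp_force: 6.3
```

Emit:
servo_tool:
  increments:
    - [-0.001,0.01,0,0,0,0,0]
    - [-0.001,0.01,0,0,0,0,0]
    - [-0.001,0.01,0,0,0,0,0]
    - [-0.001,0.01,0,0,0,0,0]
    - [-0.001,0.01,0,0,0,0,0]

```text
time: 3.9
eef_pos: [0.5095, -0.163, 0.1516]
ee_rot: [0.106, 0.994, -0.005, -0.0]
force: [-4.9, -11.7, 4.1]
finger_gap: -0.0001
grasp_force: 6.3
```

Emit:
servo_tool:
  increments:
    - [0,0,0,0,0,0,0]
    - [0,0,0,0,0,0,0]
    - [0,0,0,0,0,0,0]

```text
time: 4.15
eef_pos: [0.5094, -0.1627, 0.1516]
ee_rot: [0.106, 0.994, -0.004, -0.001]
force: [-4.0, -11.2, 4.4]
finger_gap: -0.0004
grasp_force: 5.8
```

Emit:
servo_tool:
  increments:
    - [0,0.01,0,0,0,0,0]
    - [0,0.01,0,0,0,0,0]
    - [0,0.01,0,0,0,0,0]
    - [0,0.01,0,0,0,0,0]
    - [0,0.01,0,0,0,0,0]
    - [0,0.01,0,0,0,0,0]

```text
time: 4.65
eef_pos: [0.5085, -0.1539, 0.1515]
ee_rot: [0.106, 0.994, -0.005, -0.002]
force: [-6.6, -11.7, 6.3]
finger_gap: -0.0002
grasp_force: 6.5
```

Emit:
servo_tool:
  increments:
    - [0.0005,0.01,0,0,0,0,0]
    - [0.0005,0.01,0,0,0,0,0]
    - [0.0005,0.01,0,0,0,0,0]
    - [0.0005,0.01,0,0,0,0,0]
    - [0.0005,0.01,0,0,0,0,0]

```text
time: 5.07
eef_pos: [0.508, -0.1462, 0.1515]
ee_rot: [0.106, 0.994, -0.005, -0.002]
force: [-8.9, -11.4, 8.0]
finger_gap: -0.0004
grasp_force: 6.7
```

```bash
cat > f.py <<'E'
import sys
from path import *
R_=R
n=np.array([.213,.977])
def tang(p,F):
    # knob ang from finger y assuming contact offset; tangential push at the knob
    y=p[1]+.0245*n[1]
    ts=np.linspace(-.35,.6,500); t=ts[np.argmin([abs(k(a)[1]-y) for a in ts])]
    c=k(t)-.011*n-piv; f=-np.array(F[:2])
    return t,-(c[0]*f[1]-c[1]*f[0])/.18,(k(t)-np.array(p[:2]))
if __name__=='__main__':
    for p,F in eval(sys.argv[1]): print(tang(p,F))
E
python3 f.py "[((.5107,-.1705),(-3.6,-12.3)),((.5095,-.163),(-4.9,-11.7)),((.5094,-.1627),(-4,-11.2))]"|tail -3
python3 -c "
from f import *
s=r.sense();print(s['eef_pos'],s['force'],tang(s['eef_pos'],s['force']))
w=cloud(cam('wrist')).reshape(-1,3)
m=(w[:,2]>.107)&(w[:,2]<.118)&(np.hypot(w[:,0]-.7,w[:,1]+.127)>.1)&(w[:,0]>.49)&(w[:,0]<.56)&(w[:,1]<0)
print(m.sum(),w[m].min(0),w[m].max(0))"|tail -2
```

```text
(np.float64(-0.2091182364729459), np.float64(11.779964306975403), array([0.0089, 0.0239]))
(np.float64(-0.16723446893787575), np.float64(11.204102223338339), array([0.0094, 0.0239]))
(np.float64(-0.1653306613226453), np.float64(10.821934817305724), array([0.0095, 0.0239]))
[ 0.508  -0.1462  0.1515] [ -8.9095 -11.4238   7.971 ] (np.float64(-0.07394789579158317), np.float64(11.268718916349618), array([0.0105, 0.0239]))
1416 [ 0.4933 -0.161   0.107 ] [ 0.5181 -0.1146  0.118 ]
```

Emit:
servo_tool:
  increments:
    - [-0.002,0.01,0.002,0,0,0,0]
    - [-0.002,0.01,0.002,0,0,0,0]
    - [-0.002,0.01,0.002,0,0,0,0]
    - [-0.001,0.01,0.002,0,0,0,0]
    - [0,0.01,0,0,0,0,0]

```text
time: 5.53
eef_pos: [0.5077, -0.1384, 0.1517]
ee_rot: [0.106, 0.994, -0.004, -0.002]
force: [-4.7, -10.9, 0.3]
finger_gap: -0.0003
grasp_force: 5.8
```

Emit:
servo_tool:
  increments:
    - [0,0.004,0,0,0,0,0]
    - [0,0.004,0,0,0,0,0]
    - [0,0.004,0,0,0,0,0]
    - [0.001,0.004,0,0,0,0,0]

```text
time: 5.87
eef_pos: [0.5077, -0.136, 0.1517]
ee_rot: [0.106, 0.994, -0.004, -0.002]
force: [-6.6, -10.7, 0.0]
finger_gap: -0.0003
grasp_force: 5.9
```

Emit:
servo_tool:
  increments:
    - [0.0005,0.004,0,0,0,0,0]
    - [0.0005,0.004,0,0,0,0,0]
    - [0.0005,0.004,0,0,0,0,0]
    - [0.0005,0.004,0,0,0,0,0]

```text
time: 6.2
eef_pos: [0.5077, -0.1336, 0.1517]
ee_rot: [0.106, 0.994, -0.004, -0.002]
force: [-5.9, -10.3, -0.1]
finger_gap: -0.0
grasp_force: 5.9
```

Emit:
servo_tool:
  increments:
    - [0.0005,0.004,0,0,0,0,0]
    - [0.0005,0.004,0,0,0,0,0]
    - [0.0005,0.004,0,0,0,0,0]
    - [0.0005,0.004,0,0,0,0,0]

```text
time: 6.53
eef_pos: [0.5078, -0.1312, 0.1517]
ee_rot: [0.106, 0.994, -0.004, -0.003]
force: [-6.0, -9.6, 1.6]
finger_gap: -0.0003
grasp_force: 5.9
```

Emit:
servo_tool:
  increments:
    - [0.0005,0.004,0,0,0,0,0]
    - [0.0005,0.004,0,0,0,0,0]
    - [0.0005,0.004,0,0,0,0,0]
    - [0.0005,0.004,0,0,0,0,0]

```text
time: 6.87
eef_pos: [0.5079, -0.1287, 0.1516]
ee_rot: [0.106, 0.994, -0.004, -0.003]
force: [-5.8, -10.2, 0.6]
finger_gap: -0.0005
grasp_force: 5.9
```

Emit:
servo_tool:
  increments:
    - [0.0007,0.004,0,0,0,0,0]
    - [0.0007,0.004,0,0,0,0,0]
    - [0.0007,0.004,0,0,0,0,0]
    - [0.0007,0.004,0,0,0,0,0]

```text
time: 7.2
eef_pos: [0.5081, -0.1262, 0.1516]
ee_rot: [0.106, 0.994, -0.004, -0.003]
force: [-7.5, -10.2, 2.9]
finger_gap: 0.0002
grasp_force: 5.9
```

Emit:
servo_tool:
  increments:
    - [0.0007,0.004,0,0,0,0,0]
    - [0.0007,0.004,0,0,0,0,0]
    - [0.0007,0.004,0,0,0,0,0]
    - [0.0007,0.004,0,0,0,0,0]

```text
time: 7.53
eef_pos: [0.5083, -0.1238, 0.1516]
ee_rot: [0.106, 0.994, -0.004, -0.003]
force: [-7.4, -10.3, 3.3]
finger_gap: 0.0001
grasp_force: 5.9
```

Emit:
servo_tool:
  increments:
    - [0.0005,0.004,0.0005,0,0,0,0]
    - [0.0005,0.004,0.0005,0,0,0,0]
    - [0.0005,0.004,0.0005,0,0,0,0]
    - [0.0005,0.004,0.0005,0,0,0,0]

```text
time: 7.87
eef_pos: [0.5085, -0.1214, 0.1517]
ee_rot: [0.106, 0.994, -0.004, -0.003]
force: [-6.0, -10.5, 1.0]
finger_gap: 0.0
grasp_force: 5.8
```

Emit:
servo_tool:
  increments:
    - [0.0007,0.004,0,0,0,0,0]
    - [0.0007,0.004,0,0,0,0,0]
    - [0.0007,0.004,0,0,0,0,0]
    - [0.0007,0.004,0,0,0,0,0]

```text
time: 8.2
eef_pos: [0.5087, -0.1189, 0.1517]
ee_rot: [0.106, 0.994, -0.004, -0.004]
force: [-7.7, -10.0, 2.4]
finger_gap: -0.0002
grasp_force: 5.8
```

Emit:
servo_tool:
  increments:
    - [0.0008,0.004,0.0003,0,0,0,0]
    - [0.0008,0.004,0.0003,0,0,0,0]
    - [0.0008,0.004,0.0003,0,0,0,0]
    - [0.0008,0.004,0.0003,0,0,0,0]

```text
time: 8.53
eef_pos: [0.509, -0.1164, 0.1517]
ee_rot: [0.106, 0.994, -0.004, -0.004]
force: [-8.1, -10.2, 1.4]
finger_gap: -0.0001
grasp_force: 5.8
```

Emit:
servo_tool:
  increments:
    - [0.0008,0.004,0,0,0,0,0]
    - [0.0008,0.004,0,0,0,0,0]
    - [0.0008,0.004,0,0,0,0,0]
    - [0.0008,0.004,0,0,0,0,0]

```text
time: 8.87
eef_pos: [0.5093, -0.114, 0.1517]
ee_rot: [0.106, 0.994, -0.004, -0.004]
force: [-8.3, -10.5, 1.1]
finger_gap: -0.0001
grasp_force: 5.8
```

Emit:
servo_tool:
  increments:
    - [0.0008,0.004,0.0003,0,0,0,0]
    - [0.0008,0.004,0.0003,0,0,0,0]
    - [0.0008,0.004,0.0003,0,0,0,0]
    - [0.0008,0.004,0.0003,0,0,0,0]

```text
time: 9.2
eef_pos: [0.5096, -0.1116, 0.1517]
ee_rot: [0.106, 0.994, -0.004, -0.004]
force: [-7.4, -9.2, 0.7]
finger_gap: -0.0003
grasp_force: 5.8
```

Emit:
servo_tool:
  increments:
    - [0.0008,0.004,0,0,0,0,0]
    - [0.0008,0.004,0,0,0,0,0]
    - [0.0008,0.004,0,0,0,0,0]
    - [0.0008,0.004,0,0,0,0,0]

```text
time: 9.53
eef_pos: [0.51, -0.1091, 0.1517]
ee_rot: [0.106, 0.994, -0.004, -0.004]
force: [-8.1, -9.8, 0.8]
finger_gap: -0.0002
grasp_force: 5.8
```

Emit:
servo_tool:
  increments:
    - [0.0008,0.004,0.0003,0,0,0,0]
    - [0.0008,0.004,0.0003,0,0,0,0]
    - [0.0008,0.004,0.0003,0,0,0,0]
    - [0.0008,0.004,0.0003,0,0,0,0]

```text
time: 9.87
eef_pos: [0.5104, -0.1067, 0.1517]
ee_rot: [0.106, 0.994, -0.004, -0.004]
force: [-7.6, -9.9, -1.1]
finger_gap: -0.0001
grasp_force: 5.8
```

Emit:
servo_tool:
  increments:
    - [0.001,0.004,0,0,0,0,0]
    - [0.001,0.004,0,0,0,0,0]
    - [0.001,0.004,0,0,0,0,0]
    - [0.001,0.004,0,0,0,0,0]

```text
time: 10.2
eef_pos: [0.5108, -0.1042, 0.1517]
ee_rot: [0.106, 0.994, -0.004, -0.004]
force: [-7.7, -9.7, 0.6]
finger_gap: 0.0003
grasp_force: 5.8
```

Emit:
servo_tool:
  increments:
    - [0.001,0.004,0,0,0,0,0]
    - [0.001,0.004,0,0,0,0,0]
    - [0.001,0.004,0,0,0,0,0]
    - [0.001,0.004,0,0,0,0,0]

```text
time: 10.53
eef_pos: [0.5113, -0.1018, 0.1517]
ee_rot: [0.106, 0.994, -0.004, -0.005]
force: [-8.5, -8.9, 1.1]
finger_gap: 0.0003
grasp_force: 5.8
```

Emit:
servo_tool:
  increments:
    - [0.0012,0.004,0,0,0,0,0]
    - [0.0012,0.004,0,0,0,0,0]
    - [0.0012,0.004,0,0,0,0,0]
    - [0.0012,0.004,0,0,0,0,0]

```text
time: 10.87
eef_pos: [0.5118, -0.0996, 0.1517]
ee_rot: [0.106, 0.994, -0.004, -0.005]
force: [-9.6, -11.3, 1.0]
finger_gap: 0.0001
grasp_force: 6.5
```

The pad force has moved off its steady 5.8 to 6.5, so the bite is starting.

Emit:
servo_tool:
  increments:
    - [0.0012,0.004,0,0,0,0,0]
    - [0.0012,0.004,0,0,0,0,0]
    - [0.0012,0.004,0,0,0,0,0]
    - [0.0012,0.004,0,0,0,0,0]

```text
time: 11.2
eef_pos: [0.5122, -0.0977, 0.1517]
ee_rot: [0.106, 0.994, -0.005, -0.005]
force: [-9.9, -12.0, 2.2]
finger_gap: -0.0004
grasp_force: 7.5
```

Emit:
servo_tool:
  increments:
    - [0.001,0.0035,0,0,0,0,0]
    - [0.001,0.0035,0,0,0,0,0]
    - [0.001,0.0035,0,0,0,0,0]
    - [0.001,0.0035,0,0,0,0,0]
    - [0,0,0,0,0,0,0]

```text
time: 11.62
eef_pos: [0.5125, -0.096, 0.1517]
ee_rot: [0.106, 0.994, -0.005, -0.005]
force: [-9.9, -12.8, 2.6]
finger_gap: -0.0002
grasp_force: 8.0
```

About 4 N above the free swing, which is well inside the bite. I'll back off, lift, and cross to the far side of the marker.

Emit:
servo_tool:
  increments:
    - [-0.006,-0.03,0,0,0,0,0]
    - [-0.006,-0.03,0,0,0,0,0]
    - [-0.01,-0.05,0,0,0,0,0]
    - [-0.01,-0.06,0,0,0,0,0]
    - [0,0,0.12,0,0,0,0]
    - [0,0,0.2,0,0,0,0]
    - [0,0,0.2,0,0,0,0]
    - [0,0,0.1,0,0,0,0]
    - [0,0,0,0,0,0,0]
    - [0,0,0,0,0,0,0]

```text
time: 12.45
eef_pos: [0.514, -0.1187, 0.247]
ee_rot: [0.105, 0.995, -0.0, 0.002]
force: [-0.1, 0.1, -0.7]
finger_gap: -0.0001
grasp_force: 0.0
```

Emit:
servo_tool:
  increments:
    - [0.03,0.18,0,0,0,0.15,0]
    - [0.03,0.18,0,0,0,0.15,0]
    - [0.03,0.18,0,0,0,0.15,0]
    - [0.03,0.18,0,0,0,0.15,0]
    - [0.03,0.18,0,0,0,0.15,0]
    - [0.03,0.18,0,0,0,0.15,0]
    - [0.03,0.18,0,0,0,0.15,0]
    - [0.03,0.18,0,0,0,0.1,0]
    - [0,0,0,0,0,0,0]

```text
time: 13.2
eef_pos: [0.5493, 0.1018, 0.2441]
ee_rot: [0.045, 0.999, 0.001, -0.001]
force: [0.3, 0.1, -0.3]
finger_gap: 0.0001
grasp_force: 0.0
```

```bash
python3 - <<'E'
from h import *
np.set_printoptions(precision=4,suppress=True)
s=r.sense();print(s['eef_pos'],s['ee_rot'],s['force'])
for n in('side','scene','wrist'):
    c=cam(n,n+'2.png');w=cloud(c).reshape(-1,3)
    m=(w[:,2]>.1)&(w[:,2]<.1175)&(w[:,0]>.49)&(w[:,0]<.6)&(w[:,1]<.1)&(w[:,1]>-.18)&(np.hypot(w[:,0]-.7,w[:,1]+.127)>.1)
    q=w[m]
    for nm,k in(('knob',q[:,1]<-.0),('plate',q[:,1]>0.02)): print(n,nm,k.sum(),q[k].min(0) if k.any() else 0,q[k].max(0) if k.any() else 0)
E
```

```text
[0.5493 0.1018 0.2441] [ 0.0446  0.999   0.001  -0.0009] [ 0.3192  0.0556 -0.2619]
side knob 86 [ 0.5153 -0.0884  0.1002] [ 0.5366 -0.067   0.1145]
side plate 127 [0.5133 0.0405 0.1   ] [0.5649 0.056  0.1138]
scene knob 50 [ 0.5147 -0.0864  0.1001] [ 0.5383 -0.0669  0.1149]
scene plate 56 [0.5136 0.0446 0.1001] [0.5642 0.0585 0.1168]
wrist knob 980 [ 0.5133 -0.0859  0.1   ] [ 0.5348 -0.0639  0.1132]
wrist plate 1136 [0.5124 0.0446 0.1   ] [0.562  0.0586 0.1136]
```

View pics/side2.png

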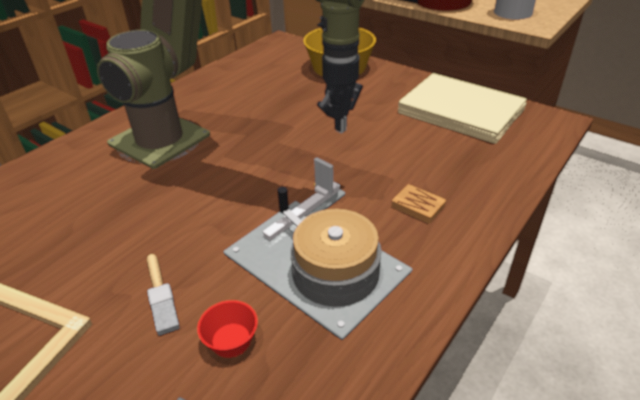

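The side view shows the knob at (283,199) and the marker plate at (323,175). The lever stayed put. The knob is about (0.525, -0.0755) and the marker has about 110 mm to travel.

Emit:
servo_tool:
  increments:
    - [-0.04,0,-0.15,0,0,0,0]
    - [0,0,-0.16,0,0,0,0]
    - [0,0,-0.16,0,0,0,0]
    - [0,0,-0.16,0,0,0,0]
    - [0,0,0,0,0,0,0]
    - [-0.005,-0.05,0,0,0,0,0]
    - [-0.005,-0.05,0,0,0,0,0]
    - [-0.005,-0.05,0,0,0,0,0]
    - [0,0,0,0,0,0,0]

```text
time: 14.1
eef_pos: [0.5416, 0.0736, 0.153]
ee_rot: [0.048, 0.999, -0.0, 0.001]
force: [-0.3, -0.2, -0.5]
finger_gap: -0.0
grasp_force: 0.0
```

Emit:
servo_tool:
  increments:
    - [-0.002,-0.02,0,0,0,0,0]
    - [-0.002,-0.02,0,0,0,0,0]
    - [-0.002,-0.02,0,0,0,0,0]
    - [-0.002,-0.02,0,0,0,0,0]
    - [-0.002,-0.02,0,0,0,0,0]
    - [-0.002,-0.02,0,0,0,0,0]
    - [-0.002,-0.02,0,0,0,0,0]
    - [-0.002,-0.02,0,0,0,0,0]
    - [-0.002,-0.02,0,0,0,0,0]
    - [-0.002,-0.02,0,0,0,0,0]

```text
time: 14.93
eef_pos: [0.5379, 0.0451, 0.1514]
ee_rot: [0.047, 0.999, 0.0, 0.0]
force: [1.2, 2.8, 1.3]
finger_gap: -0.0003
grasp_force: 1.1
```

Emit:
servo_tool:
  increments:
    - [-0.002,-0.024,0,0,0,0,0]
    - [-0.002,-0.024,0,0,0,0,0]
    - [-0.002,-0.024,0,0,0,0,0]
    - [-0.002,-0.024,0,0,0,0,0]
    - [-0.002,-0.024,0,0,0,0,0]
    - [-0.002,-0.024,0,0,0,0,0]
    - [-0.002,-0.024,0,0,0,0,0]
    - [-0.002,-0.024,0,0,0,0,0]
    - [-0.002,-0.024,0,0,0,0,0]
    - [-0.002,-0.024,0,0,0,0,0]

```text
time: 15.77
eef_pos: [0.5347, 0.009, 0.1514]
ee_rot: [0.047, 0.999, 0.0, -0.0]
force: [1.6, 2.0, -0.5]
finger_gap: 0.0
grasp_force: 1.1
```

Emit:
servo_tool:
  increments:
    - [-0.002,-0.024,0,0,0,0,0]
    - [-0.002,-0.024,0,0,0,0,0]
    - [-0.002,-0.024,0,0,0,0,0]
    - [-0.002,-0.024,0,0,0,0,0]
    - [-0.002,-0.024,0,0,0,0,0]
    - [-0.002,-0.024,0,0,0,0,0]
    - [-0.002,-0.02,0,0,0,0,0]
    - [-0.002,-0.016,0,0,0,0,0]
    - [-0.001,-0.01,0,0,0,0,0]
    - [0,0,0,0,0,0,0]

```text
time: 16.6
eef_pos: [0.5322, -0.0196, 0.1514]
ee_rot: [0.047, 0.999, -0.0, -0.0]
force: [0.2, 0.8, -0.1]
finger_gap: -0.0001
grasp_force: 0.3
```

```bash
python3 - <<'E'
from h import *
np.set_printoptions(precision=4,suppress=True)
s=r.sense();print(s['eef_pos'],s['ee_rot'],s['force'],s['grasp_force'])
for n in('side','scene','wrist'):
    c=cam(n,n+'3.png');w=cloud(c).reshape(-1,3);rgb=c['pixels'].reshape(-1,3)
    m=(w[:,2]>.1)&(w[:,2]<.1145)&(w[:,0]>.49)&(w[:,0]<.575)&(w[:,1]<-.02)&(w[:,1]>-.12)&(np.hypot(w[:,0]-.7,w[:,1]+.127)>.1)
    q=w[m];d=rgb[m].max(1)<70
    for nm,k in(('dark',d),('light',~d)): print(n,nm,k.sum(),q[k].min(0) if k.any() else 0,q[k].max(0) if k.any() else 0)
a=cv2.imread('pics/side3.png')[130:270,230:400];b=cv2.imread('pics/wrist3.png')
cv2.imwrite('pics/c3.png',np.vstack([cv2.resize(a,(486,400),interpolation=2)[:280],cv2.resize(b,(486,304))]))
E
```

```text
[ 0.5322 -0.0196  0.1514] [ 0.0474  0.9989 -0.0002 -0.0002] [ 0.2412  0.8456 -0.1302] 0.3482908755540848
side dark 78 [ 0.5177 -0.0893  0.1   ] [ 0.5407 -0.0318  0.1129]
side light 165 [ 0.5038 -0.0877  0.1001] [ 0.5555 -0.0202  0.1145]
scene dark 48 [ 0.5174 -0.0864  0.101 ] [ 0.5406 -0.03    0.1142]
scene light 51 [ 0.5124 -0.0704  0.1001] [ 0.5581 -0.0222  0.1144]
wrist dark 2647 [ 0.5068 -0.0855  0.1   ] [ 0.5413 -0.0202  0.1143]
wrist light 1699 [ 0.5039 -0.0858  0.1   ] [ 0.5337 -0.021   0.1145]
```

View pics/c3.png

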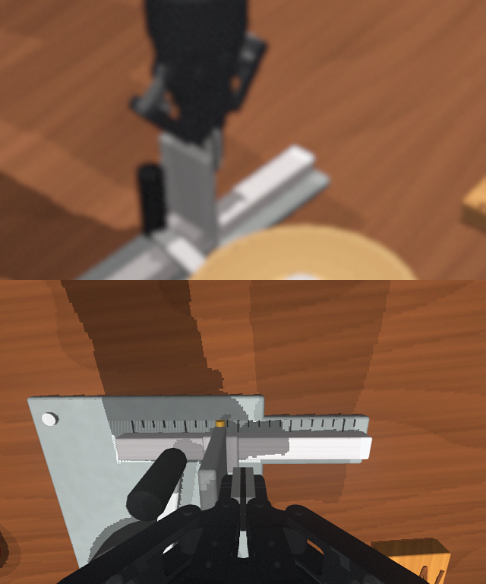

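The crop shows the knob at about (150,195) and the plate at (190,185), with a gap of about 23 mm left to close. I'll keep sliding, more slowly.

Emit:
servo_tool:
  increments:
    - [-0.001,-0.01,0,0,0,0,0]
    - [-0.001,-0.01,0,0,0,0,0]
    - [-0.001,-0.01,0,0,0,0,0]
    - [-0.001,-0.01,0,0,0,0,0]
    - [-0.001,-0.01,0,0,0,0,0]
    - [-0.001,-0.01,0,0,0,0,0]
    - [-0.001,-0.01,0,0,0,0,0]
    - [-0.001,-0.01,0,0,0,0,0]
    - [-0.001,-0.01,0,0,0,0,0]
    - [-0.001,-0.01,0,0,0,0,0]

```text
time: 17.58
eef_pos: [0.5306, -0.0343, 0.1513]
ee_rot: [0.047, 0.999, 0.0, -0.0]
force: [-1.0, 2.8, -0.4]
finger_gap: 0.0002
grasp_force: 1.0
```

Emit:
servo_tool:
  increments:
    - [0,-0.003,0,0,0,0,0]
    - [-0.001,-0.003,0,0,0,0,0]
    - [0,-0.003,0,0,0,0,0]
    - [0,-0.003,0,0,0,0,0]
    - [0,-0.003,0,0,0,0,0]
    - [0,-0.003,0,0,0,0,0]

```text
time: 18.08
eef_pos: [0.5306, -0.0368, 0.1515]
ee_rot: [0.047, 0.999, 0.0, -0.0]
force: [-1.7, 1.2, -0.4]
finger_gap: -0.0
grasp_force: 1.0
```

Emit:
servo_tool:
  increments:
    - [0,-0.002,0,0,0,0,0]
    - [-0.001,-0.002,0,0,0,0,0]
    - [0,-0.002,0,0,0,0,0]
    - [0,-0.002,0,0,0,0,0]
    - [0,-0.002,0,0,0,0,0]
    - [0,-0.002,0,0,0,0,0]

```text
time: 18.58
eef_pos: [0.5305, -0.0387, 0.1515]
ee_rot: [0.047, 0.999, -0.0, -0.0]
force: [-1.1, 1.2, -0.6]
finger_gap: -0.0003
grasp_force: 1.0
```

Emit:
servo_tool:
  increments:
    - [0,-0.002,0,0,0,0,0]
    - [-0.001,-0.002,0,0,0,0,0]
    - [0,-0.002,0,0,0,0,0]

```text
time: 18.83
eef_pos: [0.5304, -0.0396, 0.1515]
ee_rot: [0.047, 0.999, 0.0, 0.0]
force: [-0.1, 1.6, -0.1]
finger_gap: 0.0001
grasp_force: 1.0
```

Emit:
servo_tool:
  increments:
    - [0,-0.002,0,0,0,0,0]
    - [0,-0.002,0,0,0,0,0]
    - [0,-0.002,0,0,0,0,0]

```text
time: 19.08
eef_pos: [0.5304, -0.0403, 0.1515]
ee_rot: [0.047, 0.999, 0.0, 0.0]
force: [-0.8, 3.9, 0.4]
finger_gap: -0.0001
grasp_force: 1.8
```

Emit:
servo_tool:
  increments:
    - [0,-0.002,0,0,0,0,0]
    - [0,-0.002,0,0,0,0,0]

```text
time: 19.25
eef_pos: [0.5303, -0.0404, 0.1515]
ee_rot: [0.047, 0.999, 0.001, -0.0]
force: [-0.7, 6.1, 0.7]
finger_gap: -0.0001
grasp_force: 2.9
```

Contact: the force has risen while the position stalls. I'll back off now.

Emit:
servo_tool:
  increments:
    - [0,0.01,0,0,0,0,0]
    - [0.001,0.02,0,0,0,0,0]
    - [0.005,0.05,0,0,0,0,0]
    - [0.01,0.1,0,0,0,0,0]
    - [0,0,0,0,0,0,0]
    - [0,0,0.2,0,0,0,0]
    - [0,0,0.25,0,0,0,0]
    - [0,0.1,0.25,0,0,0,0]
    - [0,0.2,0.1,0,0,0,0]
    - [0,0,0,0,0,0,0]

```text
time: 20.08
eef_pos: [0.5356, 0.034, 0.2765]
ee_rot: [0.046, 0.999, 0.001, 0.005]
force: [0.5, -0.1, 0.6]
finger_gap: 0.0004
grasp_force: 0.0
```

```bash
python3 - <<'E'
from h import *
np.set_printoptions(precision=4,suppress=True)
s=r.sense();print(s['time'],s['eef_pos'],s['force'])
from path import R,piv
for n in('side','scene','wrist'):
    c=cam(n,n+'4.png');w=cloud(c).reshape(-1,3);rgb=c['pixels'].reshape(-1,3)
    m=(w[:,2]>.1)&(w[:,2]<.1145)&(w[:,0]>.49)&(w[:,0]<.575)&(w[:,1]<.0)&(w[:,1]>-.12)&(np.hypot(w[:,0]-.7,w[:,1]+.127)>.1)
    q=w[m];d=rgb[m].max(1)<70;q[:,:2]=(q[:,:2]-piv)@R
    for nm,k in(('dark',d),('light',~d)): print(n,nm,k.sum(),q[k].min(0) if k.any() else 0,q[k].max(0) if k.any() else 0)
a=cv2.imread('pics/side4.png')[150:270,230:400];b=cv2.imread('pics/wrist4.png')
cv2.imwrite('pics/c4.png',np.vstack([cv2.resize(a,(425,300),interpolation=2),cv2.resize(b,(425,266))]))
E
```

```text
20.0833 [0.5356 0.034  0.2765] [ 0.4773 -0.0656  0.611 ]
knob stand [-0.1746 -0.0477] 0.18100345300573686 th -0.2665110743918631
plate stand [-0.1779  0.1607]
-0.26 [ 0.5208 -0.1557] [-0.0081  0.0594]
-0.21 [ 0.5196 -0.1468] [-0.0051  0.0598]
-0.16 [ 0.5188 -0.1378] [-0.0021  0.06  ]
-0.11 [ 0.5185 -0.1288] [0.0009 0.06  ]
-0.06 [ 0.5186 -0.1198] [0.0039 0.0599]
-0.01 [ 0.5192 -0.1108] [0.0069 0.0596]
0.04 [ 0.5203 -0.1019] [0.0099 0.0592]
0.09 [ 0.5217 -0.093 ] [0.0128 0.0586]
0.14 [ 0.5237 -0.0842] [0.0157 0.0579]
0.19 [ 0.526  -0.0755] [0.0186 0.057 ]
0.24 [ 0.5288 -0.067 ] [0.0214 0.056 ]
0.29 [ 0.532  -0.0586] [0.0242 0.0549]
0.34 [ 0.5356 -0.0503] [0.0269 0.0536]
side dark 74 [-0.1871  0.0205  0.1003] [-0.1657  0.0427  0.1142]
side light 133 [-0.1994  0.0201  0.1011] [-0.1493  0.0542  0.1144]
scene dark 40 [-0.1858  0.0231  0.1004] [-0.1653  0.0403  0.1142]
scene light 55 [-0.1985  0.032   0.1011] [-0.1486  0.055   0.1144]
wrist dark 705 [-0.2004  0.0243  0.1   ] [-0.1594  0.0555  0.1139]
wrist light 891 [-0.202   0.0238  0.1001] [-0.1517  0.0555  0.1139]
```

View pics/c4.png

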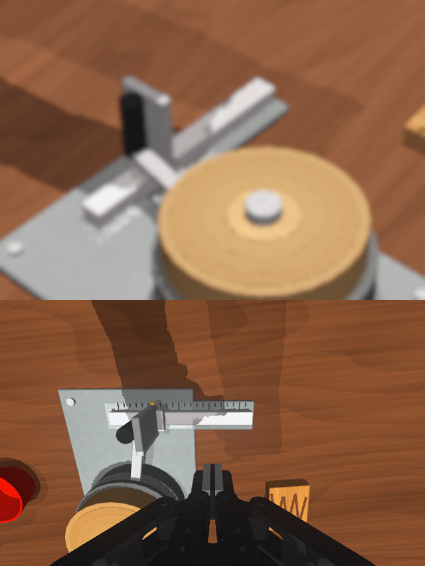

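In both crops, the plate is touching the knob at about (140,120) in the side view and (135,425) in the wrist view. The knob hasn't moved: its edge was at stand y 23.9 mm before and 23.8 mm now. Knob plus plate span 32 mm, which means contact. The gripper is clear, so I'm handing in.

```bash
python3 -c "
from workcell import r
print(r.hand_in())"
```

```text
the job is handed in; nothing more can be done
None
```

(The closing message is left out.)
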